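# Dress the sawn edge of a clamped plate beside the culture hood

## Robot

A 6-joint arm with a two-finger parallel gripper is mounted at the origin on the work surface. World frame = base frame: x ahead of the robot, y to its left, z up, the work surface at z = 0. Lengths are in mm, angles in rad, forces in N, time in s.
With the tool pointing down it reaches from about 325 to 900 mm from the base axis. Payload 6.1 kg.
Tool frame: the origin (TCP) lies on the centre line of the jaws, within the pads' length; the fingertips stand 19 mm ahead of it and the grasp point (between the pads) is the TCP (finger_overhang is the distance from the TCP to the fingertips, in mm); z points along the fingers, y is the direction in which the jaws open and shut (so a half turn about z gives the same grasp; the last joint's range is limited). The gripper opens to 87 mm and grips with 3 to 60 N. Pads are 19 mm wide; open, the fingers measure 117 mm over their backs; the gripper's body (75 mm by 190 mm) begins 51 mm behind the grasp point.
Start: joints at [0.997, 0.22, 1.526, -0, 1.395, -0.126], TCP at [270.612, 563.369, 241.538] pointing down, gripper open.
Joint ranges: [-2.98, 2.98], [-0.91, 2.08], [0.09, 2.57], [-1.24, 4.39], [0.2, 2.65], [-2.68, 2.68]. Speed limits (rad/s): [2.57, 2.57, 3.01, 3.14, 3.14, 3.14].

## Interface

Orientations are given as [roll, pitch, yaw] about the fixed x, y, z axes, in that order (R = Rz(yaw) Ry(pitch) Rx(roll)).
In Python, from workcell import sense, grab_frame, finish_job, search_frame, tip_of, finger_overhang gives the robot as it stands.
- The arm moves only by the tool play_rows, never from a script. Its argument "moves" is one flat list of numbers, 6 for each row, row after row: the shift along the tool's x, y, z normalised to -1 to 1, where 1 is 40 mm, then the turn, a rotation vector about the tool's x, y, z normalised to -1 to 1, where 1 is 5 degrees. In form: [x, y, z, wx, wy, wz, x, y, z, wx, wy, wz, ...]. A call has 1 to 12 rows; each row shifts and turns the commanded pose from where the row before left it, along the tool's axes as they then stand; what a row does not reach is not made up. A row lasts 1/8 s, in which the tool goes at most 62.5 mm and 10.7 degrees, less where a joint would pass 70% of its speed; a pose out of reach is approached as far as the arm can. A call with a number of a shift or a turn outside -1 to 1 is refused whole. A call with a gripper value outside its range is refused whole. "fingers" is the gripper command: -1 is fully open, 1 is shut, values between are in proportion, set as the call begins (left out, the last holds). The fingers move at their own pace and stop on an object; "squeeze" is the grip in N (left out, the last holds). Time passes only in rows, so rows that do not move let the fingers close. It gives the time, the measured TCP pose, the force and the opening at its end, in the units of the state.
- sense(): the state, without advancing time (a new reading comes with each control period).
- grab_frame(name): name is "side" or "top"; returns a dict with "img" (420x560x3 uint8, red, green, blue), "mtx" (3x3 intrinsics, pixels), "D" ([k1, k2, p1, p2, k3] as OpenCV has them; the pictures are not rectified), "extrinsics" (4x4, takes a point from world to camera coordinates). Camera axes: x right, y down, z forward; pixel columns grow to the right and rows downward; lengths in mm; the calibration is good to about 2 mm. A picture is of the moment at which its call begins. There is no depth.
- finish_job(): hands the job in, once; it reports no verdict.
Trained networks look in a picture, given as the dict that the camera call returned (one of the last four; its "shot" number tells which), for a name from the list of things; names that differ only in an ending like _2 or _b are one class to them, and where a whole thing is asked for, a point or a joint stands for the part that bears it (a point fixed in the world has none). Each returns a list of dicts, best first, with "p" (0 to 1); they miss things now and then, are a little off and sometimes report something else, mostly with a low value. They report only what shows in the picture. A call takes as long as a camera call. They do not tell look-alikes from the thing itself.
- search_frame(label, picture): "location" ([x, y, z] in mm, in world coordinates, good to about 4 mm: the middle of the surface that is visible of it).
- tip_of(label, picture): "location" ([x, y, z] in mm, in world coordinates, good to about 4 mm: a listed point, or the origin of a listed thing).
The state is a dict: "time_s": time; "joint_positions": joint angles; "joint_vel": joint speeds; "tau": joint torques, N m; "ee_pos": TCP position; "tool_rot": TCP orientation; "force": force on the tool from outside, world axes, zero at the start; "moment": the same for the moment, N m; "finger_gap": opening from 0.0 (shut) to 1.0 (fully open).
Only numpy, scipy, OpenCV 4.12 (cv2) and the standard library are available. Lean on these libraries where they do the work, as an engineer would, in place of code of your own. Each camera call takes 0.05 s, during which the arm holds its last target. There are 200 camera calls.

## Task

Take the flat file from the cutting mat and dress the top edge of the aluminium plate standing in the clamp: two full forward strokes across the edge, pushed straight across it towards the side of the clamp's black knob, each beginning with the edge near the file's tip and ending with it near the handle, pressing lightly so that the plate sinks a few millimetres. Lift the file clear of the edge at the end of each stroke and carry it back in the air for the next. Then lay the file flat on the mat, the same way up as it was, and let go.

Things in the scene. Friction and masses are not known exactly. Their poses are not given: they have to be found in the camera images.
- file_grip (a point): Flat file, 160 g: black handle 110 mm long, 22 wide, 26 tall; flat dark blade 100 long, 16 wide, 5 thick. It lies level on its handle. (The other file, with a round rod blade, is not wanted.) Point in the handle, 13 mm above its underside, 35 mm behind its front end: grip here. x from handle to tip, y across, z up. Handle spans x -75 to 35 mm, blade 35 to 135; centre of mass at x 15.
- file_tip (a point): Middle of the underside of the flat file's blade at its tip, 135 mm ahead of and 2.5 mm below file_grip, same axes. The blade's underside is 10.5 mm above the handle's underside.
- plate_edge (a point): Middle of the top edge of the upright aluminium plate, 88 mm above the table; edge 90 mm long (y), 5 mm thick (x). z up; x points level across the edge in the forward stroke direction, away from the robot, to the clamp's black-knobbed screw. Clamp fixed: base 110 x 110 x 12 mm, jaws 54 (x) x 80 (y), tops 45 mm above the table. This point sinks with the plate.
- plate (a joint): How far the sprung plate has sunk in its clamp, in m: 0 at rest, at most 0.016. Pressed from above it begins to sink at about 2 N, takes 0.3 N more per mm, and rises again by itself.
- mat: Green cutting mat, fixed on the table, 260 mm along x, 220 along y, 3 thick; origin at the centre of its underside, z up. At the start both files lie on it side by side, about 100 mm apart, pointing roughly along x, grip points about 25 mm to the -x side of its centre.
Not all that is in view belongs to the job. What is shaped like the part that bears file_grip but blue or green is not meant.

How it is judged:
By the outcome, as a careful person would: the job done as asked, in the order asked, and still so for the second after the job is handed in, with the robot touching nothing.
It also fails if it takes over 58 s, if anything falls off the work surface, if the arm or the gripper's body presses on something with over 40 N, if the wrist force passes 120 N, or if a joint passes its speed limit or range.

## Working session

There is one attempt and no reset: what is moved stays moved. The work goes in short steps, Python scripts to look and compute and a tool call to move; the robot and the scene stay as the last step left them, time stands still between calls to the robot, and variables do not carry over. Pictures are saved under pics/ and viewed, about 8 in all and at most 12, crops included, and the job is handed in when it is done.

Besides the shell and the picture viewer there is one more tool, called after "Call:" by a JSON object that holds its "method" and its "body", one argument or row to a line. play_rows: Moves the arm, as the interface text tells. Scaled input: -1 to 1 covers 40 mm each way for a shift and 5 degrees each way for a turn. Its arguments: {"type":"object","properties":{"moves":{"type":"array"},"fingers":{"type":"number"},"squeeze":{"type":"number"}},"required":["moves"]}

```bash
mkdir -p pics
python3 - <<'E'
from workcell import *
import cv2,numpy as np
s=sense();print({k:np.round(s[k],3).tolist() for k in s})
for n in("top","side"):
    f=grab_frame(n);cv2.imwrite(f"pics/{n}0.png",f["img"][:,:,::-1])
    print(n,np.round(f["mtx"],1).tolist(),np.round(f["D"],3))
    for l in("file_grip","file_tip","plate_edge","mat"):
        for d in tip_of(l,f)[:4]:
            X=np.array(d["location"]);E=np.array(f["extrinsics"])
            px=cv2.projectPoints(X[None].astype(float),cv2.Rodrigues(E[:3,:3])[0],E[:3,3],np.array(f["mtx"]),np.array(f["D"]))[0].ravel()
            print(l,round(d["p"],2),np.round(X,1),px.round())
E
```

```text
{'time_s': 0.0, 'joint_positions': [0.997, 0.221, 1.528, 0.0, 1.395, -0.126], 'joint_vel': [0.0, 0.001, -0.001, 0.0, 0.0, 0.001], 'tau': [0.0, -49.46, -38.738, 0.07, 0.057, -0.0], 'ee_pos': [270.299, 562.871, 240.397], 'tool_rot': [-3.14, -0.0, 2.694], 'force': [0.612, -0.16, 0.499], 'moment': [0.046, 0.03, 0.011], 'finger_gap': 0.999}
top [[404.9, 0.0, 283.1], [0.0, 404.9, 209.1], [0.0, 0.0, 1.0]] [0.03 0.   0.   0.   0.  ]
file_grip 0.85 [ 204.2 -413.3   12.6] [410. 300.]
file_grip 0.64 [ 473.6 -187.4   16. ] [319. 192.]
file_tip 0.73 [330.3 339.5   9.3] [109. 244.]
file_tip 0.66 [ 601.8 -161.6   10.6] [309. 145.]
file_tip 0.59 [ 310.1 -325.3    5.7] [373. 257.]
plate_edge 0.7 [595.4 161.7  89.5] [180. 134.]
mat 0.9 [ 506.2 -230.    -1.4] [334. 182.]
side [[467.5, 0.0, 283.7], [0.0, 467.5, 212.9], [0.0, 0.0, 1.0]] [-0.002  0.     0.     0.     0.   ]
file_grip 0.91 [346.5 202.4  11.1] [191. 183.]
file_grip 0.71 [ 465.  -187.2   16.5] [330. 246.]
file_grip 0.63 [ 202.6 -411.9   13.4] [319. 394.]
file_tip 0.8 [ 316.9 -327.6   11.7] [329. 326.]
file_tip 0.72 [328.9 337.   11.7] [157. 161.]
file_tip 0.63 [ 602.9 -160.8   12. ] [361. 211.]
plate_edge 0.81 [594.  167.7  91.2] [270. 126.]
mat 0.59 [ 509.4 -227.8   -2.6] [355. 251.]
```

View pics/top0.png

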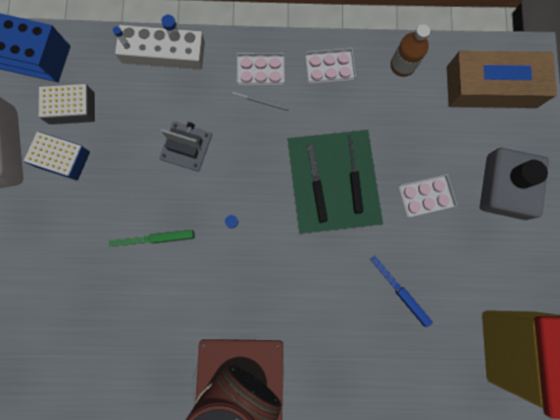

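View pics/side0.png

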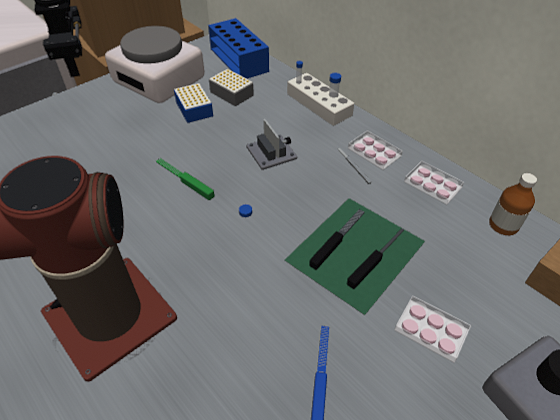

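The top view shows two black-handled files on the mat, the left one at about (318,190) and the right one at about (355,190). The blue file at (400,295) and the green one at (150,240) are decoys. The left file's blade looks wide and flat and the right one's looks thin and rod-like, so the left fits the description. I'll confirm this in an enlarged crop.

```bash
cat > h.py <<'E'
import cv2,numpy as np
from workcell import *
def proj(f,X):
    E=np.array(f["extrinsics"]);return cv2.projectPoints(np.array(X,float).reshape(-1,3),cv2.Rodrigues(E[:3,:3])[0],E[:3,3],np.array(f["mtx"]),np.array(f["D"]))[0].reshape(-1,2)
def back(f,px,z):
    E=np.array(f["extrinsics"]);n=cv2.undistortPoints(np.array(px,float).reshape(-1,1,2),np.array(f["mtx"]),np.array(f["D"])).reshape(-1,2)
    d=np.c_[n,np.ones(len(n))]@E[:3,:3];c=-E[:3,:3].T@E[:3,3]
    return c+d*((z-c[2])/d[:,2])[:,None]
def crop(f,x,y,w,h,k):
    return cv2.resize(f["img"][y:y+h,x:x+w,::-1],None,fx=k,fy=k,interpolation=cv2.INTER_CUBIC)
E
python3 - <<'E'
from h import *
t=grab_frame("top");s=grab_frame("side")
a=np.hstack([crop(t,295,130,75,100,4),crop(t,150,110,75,60,4)[:240].repeat(1,0) if 0 else np.vstack([crop(t,155,110,75,50,4),crop(s,245,110,75,50,4)])])
b=crop(s,300,200,40*0+120,100,0+2)
c=np.zeros((200,600,3),np.uint8);c[:,:240]=b
cv2.imwrite("pics/c1.png",np.vstack([a,c]))
# dark masks on mat
g=cv2.cvtColor(t["img"],cv2.COLOR_RGB2HSV)
hsv=g[130:232,288:382]
m=((hsv[...,2]<38)).astype(np.uint8)
n,l,st,ce=cv2.connectedComponentsWithStats(m)
for i in range(1,n):
    if st[i,4]>60:
        p=np.argwhere(l==i)[:,::-1]+[288,130]
        W=back(t,p,25)[:,:2];mu=W.mean(0);u,sv,v=np.linalg.svd(W-mu,full_matrices=False)
        q=(W-mu)@v.T;print(st[i],mu.round(1),v[0].round(3),q.min(0).round(),q.max(0).round())
mm=((g[...,0]>55)&(g[...,0]<85)&(g[...,1]>90)).astype(np.uint8);mm[:, :285]=0
c=max(cv2.findContours(cv2.morphologyEx(mm,cv2.MORPH_CLOSE,np.ones((15,15))),0,2)[0],key=cv2.contourArea)
print("mat",back(t,cv2.boxPoints(cv2.minAreaRect(c)),3).round(1))
E
```

```text
[ 62  42  13  41 354] [ 473.8 -281. ] [-0.995 -0.101] [-53. -11.] [53. 11.]
[ 25  51  14  42 336] [ 447.7 -187.3] [-0.986 -0.167] [-54. -10.] [54. 11.]
mat [[ 620.  -104.9    3. ]
 [ 653.8 -324.2    3. ]
 [ 397.8 -350.4    3. ]
 [ 366.8 -139.4    3. ]]
```

View pics/c1.png

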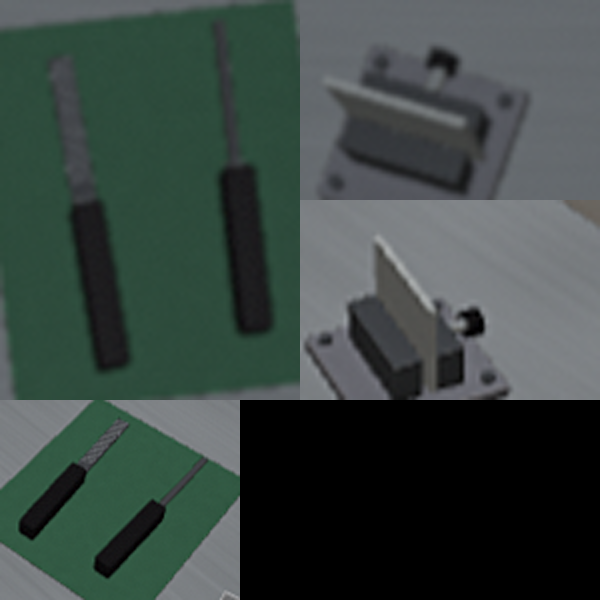

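The crop confirms it: the left file has a wide, hatched, flat blade and the right one a thin rod. The clamp's knob lies at about (192,125) in the top view, on the far side of the plate. Next I'll compute the edge direction and the approach.

```bash
cat >> h.py <<'E'
from scipy.spatial.transform import Rotation as R
def go(xyz,cur=None):
    "tool-frame shift in units (40mm) to world target"
    s=sense();p=np.array(s["ee_pos"]) if cur is None else np.array(cur)
    M=R.from_euler("xyz",s["tool_rot"]).as_matrix()
    return (M.T@(np.array(xyz)-p)/40).round(3)
E
python3 - <<'E'
from h import *
t=grab_frame("top");s=grab_frame("side")
for f,p in((t,[[162,131],[196.2,140.5]]),(s,[[264,119.5],[279.3,137]])):
    W=back(f,p,88)[:,:2];d=W[0]-W[1];print(W.round(1),W.mean(0).round(1),np.linalg.norm(d).round(1),"fwd deg",np.degrees(np.arctan2(-d[0],d[1])).round(1))
for f in(t,s):
  for l in("file_grip","file_tip","plate_edge"):
    print(l,[(round(d["p"],2),np.round(d["location"],1).tolist()) for d in tip_of(l,f)])
print(go([467,-185,120]))
E
```

```text
[[602.3 205.2]
 [580.2 120.9]] [591.3 163.1] 87.1 fwd deg -14.7
[[602.8 204.2]
 [583.2 119.7]] [593.  161.9] 86.8 fwd deg -13.1
file_grip [(0.91, [472.6, -185.3, 16.4]), (0.85, [350.6, 202.4, 13.6]), (0.64, [204.3, -414.0, 13.1])]
file_tip [(0.97, [332.7, 340.3, 10.0]), (0.66, [599.2, -163.7, 9.9]), (0.63, [308.3, -325.6, 8.2])]
plate_edge [(0.82, [591.8, 160.8, 86.0])]
file_grip [(0.96, [345.7, 201.1, 14.8]), (0.86, [468.5, -185.1, 16.6]), (0.77, [201.7, -411.6, 12.9])]
file_tip [(0.8, [313.4, -327.3, 13.5]), (0.63, [600.8, -162.4, 12.9]), (0.6, [327.3, 342.1, 13.2])]
plate_edge [(0.85, [594.6, 167.0, 85.2])]
[-12.526 -14.739   3.038]
```

Call:
{"method": "play_rows", "body": {
  "moves": [-0.626,-0.737,0.1,0,0,0,-0.626,-0.737,0.1,0,0,0,-0.626,-0.737,0.1,0,0,0,-0.626,-0.737,0.1,0,0,0,-0.626,-0.737,0.1,0,0,0,-0.626,-0.737,0.1,0,0,0,-0.626,-0.737,0.1,0,0,0,-0.626,-0.737,0.1,0,0,0,-0.626,-0.737,0.1,0,0,0,-0.626,-0.737,0.1,0,0,0,-0.626,-0.737,0.1,0,0,0,-0.626,-0.737,0.1,0,0,0],
  "fingers": -0.1
}}

```text
time_s: 2.5
ee_pos: [388.6, 113.2, 193.7]
tool_rot: [3.141, 0.001, 2.694]
force: [0.1, -0.6, 0.1]
finger_gap: 0.545
```

Call:
{"method": "play_rows", "body": {
  "moves": [-0.626,-0.737,0.2,0,0,0,-0.626,-0.737,0.2,0,0,0,-0.626,-0.737,0.2,0,0,0,-0.626,-0.737,0.2,0,0,0,-0.626,-0.737,0.2,0,0,0,-0.626,-0.737,0.2,0,0,0,-0.626,-0.737,0.2,0,0,0,-0.626,-0.737,0.2,0,0,0]
}}

```text
time_s: 3.5
ee_pos: [467.1, -186.3, 129.5]
tool_rot: [3.142, 0.001, 2.694]
force: [0.4, 0.4, 0.2]
finger_gap: 0.55
```

Call:
{"method": "play_rows", "body": {
  "moves": [0,0,0,0,0,-0.9,0,0,0,0,0,-0.9,0,0,0,0,0,-0.9,0,0,0,0,0,-0.9,0,0,0,0,0,-0.9,0,0,0,0,0,-0.9,0,0,0,0,0,-0.9,0,0,0,0,0,-0.8,0,0,0,0,0,0,0,0,0,0,0,0]
}}

```text
time_s: 4.75
ee_pos: [466.8, -184.9, 129.6]
tool_rot: [-3.141, 0.0, -2.971]
force: [-0.0, -0.1, -0.2]
finger_gap: 0.552
```

Run:
```python
from h import *
s=sense();print({k:np.round(s[k],3).tolist() for k in("ee_pos","tool_rot","joint_positions","finger_gap","time_s","force")})
t=grab_frame("top");f=grab_frame("side")
a=np.hstack([crop(t,265,120,90,110,4),crop(f,270,150,110,110,4)])
cv2.imwrite("pics/p2.png",a[:, :])
for q in(t,f):
  for l in("file_grip","file_tip"): print(l,[(round(d["p"],2),np.round(d["location"],1).tolist()) for d in tip_of(l,q)])
print(go([467.5,-185,24]))
```

```text
{'ee_pos': [466.796, -184.945, 129.625], 'tool_rot': [-3.141, 0.0, -2.971], 'joint_positions': [-0.534, 0.039, 1.948, 0.0, 1.155, -2.276], 'finger_gap': 0.552, 'time_s': 4.75, 'force': [-0.026, -0.078, -0.203]}
file_grip [(0.61, [474.5, -187.7, 17.7]), (0.58, [203.6, -413.5, 14.3]), (0.57, [351.2, 202.5, 13.2])]
file_tip [(0.94, [310.2, -323.7, 7.5]), (0.81, [330.5, 338.9, 8.8]), (0.55, [602.1, -161.5, 15.0])]
file_grip [(0.97, [466.1, -186.3, 16.9]), (0.63, [350.7, 203.6, 11.9]), (0.57, [202.9, -410.2, 13.2])]
file_tip [(0.82, [602.2, -160.7, 12.8]), (0.8, [326.7, 342.8, 12.3]), (0.66, [310.6, -327.4, 11.3])]
[-0.019 -0.004  2.638]
```

View pics/p2.png

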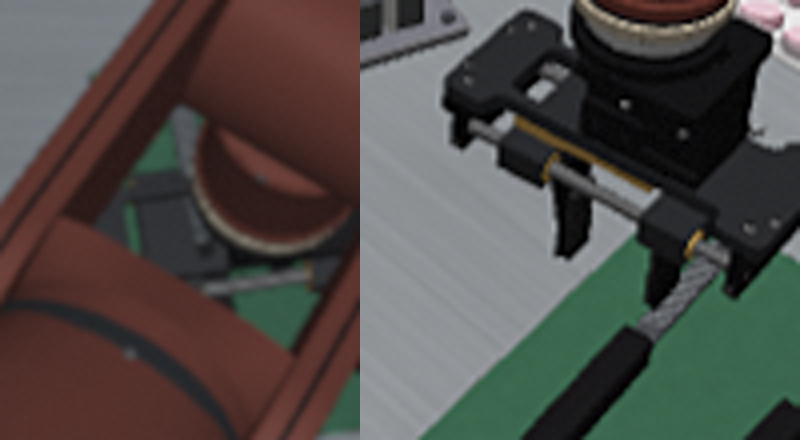

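The side crop shows the open fingers above the flat file's handle, straddling it, so I'll descend and grip.

Call:
{"method": "play_rows", "body": {
  "moves": [-0.03,0,0.5,0,0,0,-0.03,0,0.5,0,0,0,0,0,0.5,0,0,0,0,0,0.5,0,0,0,0,0,0.4,0,0,0,0,0,0.22,0,0,0,0,0,0,0,0,0,0,0,0,0,0,0]
}}

```text
time_s: 6.05
ee_pos: [469.7, -184.8, 25.4]
tool_rot: [-3.141, 0.001, -2.97]
force: [-0.3, -0.3, -0.3]
finger_gap: 0.552
```

Call:
{"method": "play_rows", "body": {
  "moves": [0,0,0,0,0,0,0,0,0,0,0,0,0,0,0,0,0,0,0,0,0,0,0,0,0,0,0,0,0,0,0,0,0,0,0,0,0,0,0,0,0,0,0,0,0,0,0,0],
  "fingers": 1,
  "squeeze": 50
}}

```text
time_s: 7.05
ee_pos: [469.3, -184.7, 25.0]
tool_rot: [-3.141, 0.0, -2.97]
force: [-1.5, -1.1, 4.3]
finger_gap: 0.247
```

Run:
```python
from h import *
s=sense();print({k:np.round(s[k],3).tolist() for k in("ee_pos","tool_rot","finger_gap","time_s","force","moment")})
f=grab_frame("side")
for l in("file_grip","file_tip"): print(l,[(round(d["p"],2),np.round(d["location"],1).tolist()) for d in tip_of(l,f)])
```

```text
{'ee_pos': [469.299, -184.719, 24.974], 'tool_rot': [-3.141, 0.0, -2.97], 'finger_gap': 0.247, 'time_s': 7.05, 'force': [-1.485, -1.098, 4.347], 'moment': [-0.095, 0.168, 0.048]}
file_grip [(0.91, [349.8, 204.3, 13.4]), (0.69, [464.2, -182.8, 16.9]), (0.66, [204.2, -409.9, 11.5])]
file_tip [(0.88, [312.9, -324.4, 13.5])]
```

Gripped: the opening is 21.5 mm, which matches the handle. Now lift, and carry to the pre-stroke point.

Call:
{"method": "play_rows", "body": {
  "moves": [0,0,-0.3,0,0,0,0,0,-0.6,0,0,0,0,0,-0.8,0,0,0,0,0,-0.8,0,0,0,0,0,-0.5,0,0,0,0,0,0,0,0,0]
}}

```text
time_s: 7.95
ee_pos: [470.1, -184.9, 146.5]
tool_rot: [-3.14, 0.003, -2.97]
force: [-0.4, -0.2, -1.6]
finger_gap: 0.251
```

Run:
```python
from h import *
s=sense();print({k:np.round(s[k],3).tolist() for k in("ee_pos","tool_rot","finger_gap","time_s","force","moment")})
print(go([473.2,193.3,145]))
```

```text
{'ee_pos': [470.073, -184.882, 146.537], 'tool_rot': [-3.14, 0.003, -2.97], 'finger_gap': 0.251, 'time_s': 7.95, 'force': [-0.369, -0.192, -1.609], 'moment': [0.021, 0.054, -0.033]}
[-1.695  9.302  0.024]
```

Call:
{"method": "play_rows", "body": {
  "moves": [-0.154,0.846,0,0,0,0,-0.154,0.846,0,0,0,0,-0.154,0.846,0,0,0,0,-0.154,0.846,0,0,0,0,-0.154,0.846,0,0,0,0,-0.154,0.846,0,0,0,0,-0.154,0.846,0,0,0,0,-0.154,0.846,0,0,0,0,-0.154,0.846,0,0,0,0,-0.154,0.846,0,0,0,0,-0.154,0.842,0,0,0,0,0,0,0,0,0,0]
}}

```text
time_s: 9.45
ee_pos: [470.9, 195.3, 143.1]
tool_rot: [3.141, -0.003, -2.967]
force: [0.3, -1.2, -0.8]
finger_gap: 0.248
```

Call:
{"method": "play_rows", "body": {
  "moves": [0,0,0,0,0,0.68,0,0,0,0,0,0.68,0,0,0,0,0,0.68,0,0,0,0,0,0.68,0,0,0,0,0,0.68,0,0,0,0,0,0.68,0,0,0,0,0,0.68,0,0,0,0,0,0,0,0,0,0,0,0]
}}

```text
time_s: 10.58
ee_pos: [471.9, 193.1, 144.2]
tool_rot: [-3.141, -0.001, 2.899]
force: [-0.1, -0.3, -2.1]
finger_gap: 0.25
```

Run:
```python
from h import *
s=sense();print({k:np.round(s[k],3).tolist() for k in("ee_pos","tool_rot","finger_gap","time_s","force","moment","joint_positions")})
t=grab_frame("top");f=grab_frame("side")
a=np.hstack([crop(t,140,100,100,110,4),crop(f,200,70,100,110,4)])
cv2.imwrite("pics/p3.png",a)
for q in(t,f):
  for l in("file_grip","file_tip","plate_edge"): print(l,[(round(d["p"],2),np.round(d["location"],1).tolist()) for d in tip_of(l,q)])
```

```text
{'ee_pos': [471.924, 193.107, 144.163], 'tool_rot': [-3.141, -0.001, 2.899], 'finger_gap': 0.25, 'time_s': 10.575, 'force': [-0.134, -0.322, -2.06], 'moment': [-0.001, 0.032, -0.004], 'joint_positions': [0.234, 0.04, 1.917, -0.0, 1.186, -1.094]}
file_grip [(0.87, [348.6, 202.7, 9.3]), (0.84, [475.9, 192.3, 136.2]), (0.77, [203.6, -412.4, 14.0])]
file_tip [(0.95, [600.8, 165.9, 127.9]), (0.94, [305.3, -324.0, 9.9])]
plate_edge [(0.64, [592.0, 163.0, 87.6])]
file_grip [(0.63, [471.4, 193.5, 138.1]), (0.58, [200.5, -408.5, 10.6])]
file_tip [(0.97, [330.3, 337.1, 12.7]), (0.59, [603.1, 160.4, 131.3])]
plate_edge [(0.67, [595.8, 165.3, 85.0])]
```

View pics/p3.png

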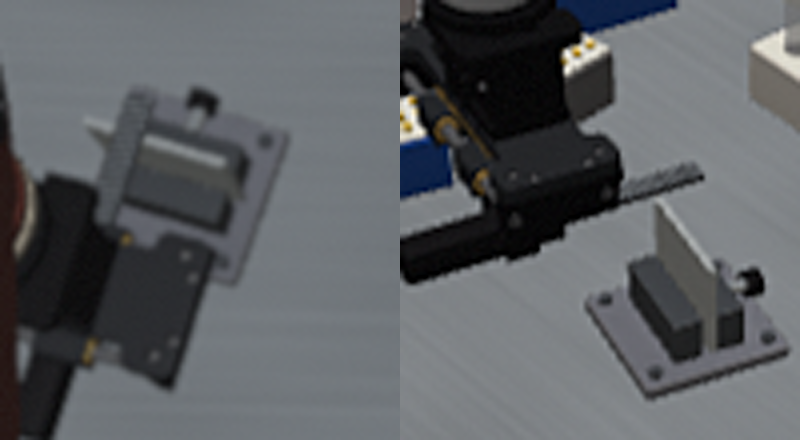

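Run:
```python
from h import *
t=grab_frame("top");f=grab_frame("side")
print(back(t,[[175.2,122.5],[167,154]],136).round(1),back(f,[[273.9,113],[255.5,119]],136).round(1))
print(proj(t,[[603,161,136],[593,163.5,88]]).round(1),proj(f,[[603,161,136],[593,163.5,88]]).round(1))
print("cam",(-np.array(t["extrinsics"])[:3,:3].T@np.array(t["extrinsics"])[:3,3]).round())
```

```text
[[606.1 161.6 136. ]
 [529.5 175.8 136. ]] [[598.8 158.4 136. ]
 [546.1 170.5 136. ]]
[[175.4 123.8]
 [179.  135.1]] [[274.4 111.9]
 [271.1 127.8]]
cam [ 250.  -81. 1040.]
```

Triangulated, the tip is at about (603,161) and the edge at about (593,164), so the edge sits about 10 mm behind the tip, with the file aligned to the stroke direction. Now lower it to contact.

Call:
{"method": "play_rows", "body": {
  "moves": [0,0,0.3,0,0,0,0,0,0.3,0,0,0,0,0,0.3,0,0,0,0,0,0.15,0,0,0,0,0,0,0,0,0,0,0,0,0,0,0]
}}

```text
time_s: 11.82
ee_pos: [472.6, 193.7, 103.1]
tool_rot: [3.141, 0.001, 2.898]
force: [-1.0, -0.5, -1.6]
finger_gap: 0.249
```

Call:
{"method": "play_rows", "body": {
  "moves": [0,0,0.05,0,0,0,0,0,0.05,0,0,0,0,0,0.05,0,0,0,0,0,0,0,0,0]
}}

```text
time_s: 12.32
ee_pos: [472.6, 193.7, 97.0]
tool_rot: [3.141, 0.001, 2.898]
force: [-0.7, -0.1, -0.0]
finger_gap: 0.251
```

Run:
```python
from h import *
s=sense();print({k:np.round(s[k],3).tolist() for k in("ee_pos","tool_rot","time_s","force","moment")})
f=grab_frame("side");cv2.imwrite("pics/p4.png",crop(f,215,85,100,75,7))
for l in("file_grip","file_tip","plate_edge"): print(l,[(round(d["p"],2),np.round(d["location"],1).tolist()) for d in tip_of(l,f)])
```

```text
{'ee_pos': [472.575, 193.717, 96.963], 'tool_rot': [3.141, 0.001, 2.898], 'time_s': 12.325, 'force': [-0.68, -0.121, -0.042], 'moment': [-0.027, -0.198, -0.051]}
file_grip [(0.96, [205.5, -412.4, 14.4]), (0.85, [346.8, 201.9, 11.8]), (0.75, [468.8, 194.0, 88.7])]
file_tip [(0.96, [328.4, 341.1, 12.8]), (0.75, [605.6, 163.3, 85.9]), (0.61, [312.7, -326.8, 10.1])]
plate_edge []
```

View pics/p4.png

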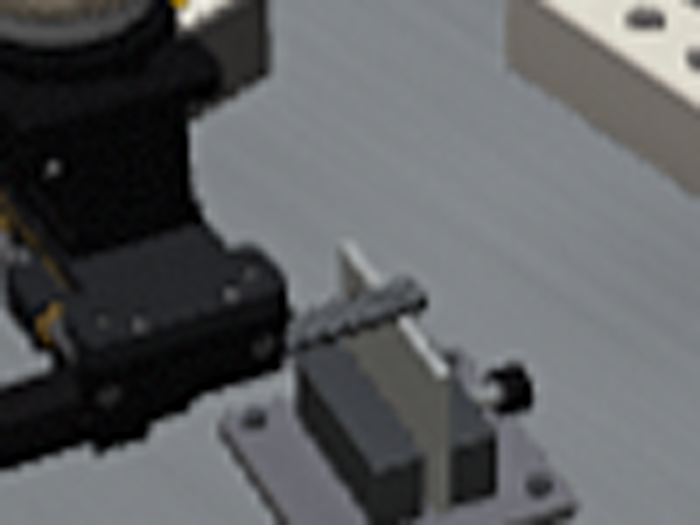

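The side view shows the blade lying across the edge near its tip. The force rose by about 2 N, and the moment agrees. I'll press a little more, then do stroke 1.

Call:
{"method": "play_rows", "body": {
  "moves": [0,0,0.04,0,0,0,0,0,0.03,0,0,0,0,0,0,0,0,0]
}}

```text
time_s: 12.9
ee_pos: [472.5, 193.7, 94.0]
tool_rot: [3.141, 0.0, 2.898]
force: [-0.2, -0.2, 2.1]
finger_gap: 0.246
```

Call:
{"method": "play_rows", "body": {
  "moves": [-0.19,0,0,0,0,0,-0.19,0,0,0,0,0,-0.19,0,0,0,0,0,-0.19,0,0,0,0,0,-0.19,0,0,0,0,0]
}}

```text
time_s: 13.52
ee_pos: [509.6, 184.3, 93.8]
tool_rot: [-3.141, -0.0, 2.898]
force: [-2.5, 0.2, 2.5]
finger_gap: 0.246
```

Run:
```python
from h import *
s=sense();print({k:np.round(s[k],3).tolist() for k in("ee_pos","tool_rot","time_s","force","moment","finger_gap")})
t=grab_frame("top");f=grab_frame("side")
for q in (t,f):
 for l in("file_tip","plate_edge"): print(l,[(round(d["p"],2),np.round(d["location"],1).tolist()) for d in tip_of(l,q)])
```

```text
{'ee_pos': [509.613, 184.3, 93.84], 'tool_rot': [-3.141, -0.0, 2.898], 'time_s': 13.525, 'force': [-2.47, 0.228, 2.502], 'moment': [-0.008, 0.084, 0.009], 'finger_gap': 0.246}
file_tip [(0.79, [636.8, 155.8, 81.5]), (0.56, [308.9, -322.6, 6.5])]
plate_edge [(0.52, [592.7, 161.7, 87.4])]
file_tip [(0.9, [326.1, 341.0, 10.0]), (0.8, [312.1, -326.3, 13.0]), (0.71, [640.4, 152.3, 82.3])]
plate_edge [(0.7, [594.0, 165.6, 83.1])]
```

Call:
{"method": "play_rows", "body": {
  "moves": [-0.19,0,-0.01,0,0,0,-0.19,0,-0.01,0,0,0,-0.19,0,0,0,0,0,-0.19,0,0,0,0,0,-0.19,0,0,0,0,0,0,0,0,0,0,0]
}}

```text
time_s: 14.58
ee_pos: [547.3, 175.0, 95.0]
tool_rot: [3.141, 0.002, 2.898]
force: [1.0, 0.0, 2.5]
finger_gap: 0.248
```

Run:
```python
from h import *
s=sense();print({k:np.round(s[k],3).tolist() for k in("ee_pos","tool_rot","time_s","force","moment","finger_gap")})
t=grab_frame("top");f=grab_frame("side")
cv2.imwrite("pics/p5.png",np.hstack([crop(t,145,95,80,70,5),crop(f,225,85,80,70,5)]))
for q in (t,f):
 for l in("file_tip","plate_edge"): print(l,[(round(d["p"],2),np.round(d["location"],1).tolist()) for d in tip_of(l,q)])
```

```text
{'ee_pos': [547.301, 174.98, 94.968], 'tool_rot': [3.141, 0.002, 2.898], 'time_s': 14.575, 'force': [0.953, 0.006, 2.513], 'moment': [-0.152, -0.345, -0.002], 'finger_gap': 0.248}
file_tip [(0.73, [309.0, -325.1, 10.8]), (0.71, [679.5, 141.1, 84.4])]
plate_edge []
file_tip [(0.77, [313.4, -322.0, 11.6]), (0.73, [545.2, 177.9, 85.7]), (0.71, [678.3, 143.1, 83.8]), (0.57, [327.1, 339.0, 16.2])]
plate_edge [(0.71, [592.6, 165.1, 83.5])]
```

View pics/p5.png

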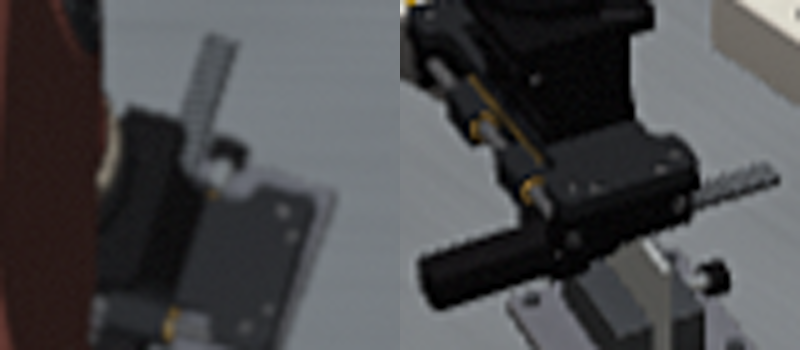

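Stroke 1 ended with the tip at about (679,142), so the edge is about 46 mm ahead of the grip point, just in front of the handle. Now lift, carry back in the air, and lower again for stroke 2.

Call:
{"method": "play_rows", "body": {
  "moves": [0,0,-0.2,0,0,0,0,0,-0.3,0,0,0,0,0,-0.3,0,0,0,0,0,0,0,0,0,0.38,0,0,0,0,0,0.38,0,0,0,0,0,0.38,0,0,0,0,0,0.38,0,0,0,0,0,0.38,0,0,0,0,0,0,0,0,0,0,0,0,0,0,0,0,0]
}}

```text
time_s: 16.25
ee_pos: [472.7, 193.7, 127.1]
tool_rot: [3.141, 0.001, 2.898]
force: [0.7, -0.6, -1.9]
finger_gap: 0.247
```

Run:
```python
from h import *
s=sense();print({k:np.round(s[k],3).tolist() for k in("ee_pos","tool_rot","time_s","force","moment","finger_gap")})
t=grab_frame("top");f=grab_frame("side")
for q in (t,f):
 for l in("file_tip","plate_edge"): print(l,[(round(d["p"],2),np.round(d["location"],1).tolist()) for d in tip_of(l,q)])
```

```text
{'ee_pos': [472.669, 193.749, 127.061], 'tool_rot': [3.141, 0.001, 2.898], 'time_s': 16.25, 'force': [0.694, -0.585, -1.865], 'moment': [0.009, 0.042, -0.003], 'finger_gap': 0.247}
file_tip [(0.93, [307.8, -325.8, 8.8]), (0.57, [600.2, 164.1, 115.3])]
plate_edge [(0.77, [591.4, 161.9, 88.3])]
file_tip [(0.92, [328.1, 338.7, 12.5]), (0.86, [314.7, -325.5, 11.0]), (0.78, [604.9, 161.4, 113.6])]
plate_edge [(0.52, [591.7, 167.1, 88.7])]
```

Now stroke 2: down 32.5 mm to z of about 94.5, then push.

Call:
{"method": "play_rows", "body": {
  "moves": [0,0,0.25,0,0,0,0,0,0.25,0,0,0,0,0,0.15,0,0,0,0,0,0.1,0,0,0,0,0,0.05,0,0,0,0,0,0,0,0,0,0,0,0,0,0,0]
}}

```text
time_s: 17.42
ee_pos: [472.5, 193.7, 95.1]
tool_rot: [3.141, 0.001, 2.898]
force: [-1.3, -0.0, 1.5]
finger_gap: 0.243
```

Call:
{"method": "play_rows", "body": {
  "moves": [-0.19,0,0,0,0,0,-0.19,0,0,0,0,0,-0.19,0,0,0,0,0,-0.19,0,0,0,0,0,-0.19,0,0,0,0,0,-0.19,0,0,0,0,0,-0.19,0,0,0,0,0,-0.19,0,0,0,0,0,-0.19,0,0,0,0,0,-0.19,0,0,0,0,0,0,0,0,0,0,0]
}}

```text
time_s: 18.8
ee_pos: [547.4, 175.0, 95.1]
tool_rot: [3.141, 0.002, 2.898]
force: [1.3, -0.6, 0.9]
finger_gap: 0.252
```

Run:
```python
from h import *
s=sense();print({k:np.round(s[k],3).tolist() for k in("ee_pos","tool_rot","time_s","force","moment","finger_gap")})
f=grab_frame("side")
for l in("file_tip","plate_edge"): print(l,[(round(d["p"],2),np.round(d["location"],1).tolist()) for d in tip_of(l,f)])
```

```text
{'ee_pos': [547.35, 174.99, 95.079], 'tool_rot': [3.141, 0.002, 2.898], 'time_s': 18.8, 'force': [1.262, -0.616, 0.879], 'moment': [-0.184, -0.362, -0.028], 'finger_gap': 0.252}
file_tip [(0.81, [312.6, -325.5, 13.1]), (0.78, [326.6, 342.1, 10.1]), (0.7, [678.0, 142.9, 83.9])]
plate_edge [(0.72, [591.9, 162.6, 82.2])]
```

Stroke 2 is done, with the plate still sunk about 4–5 mm at its end. Lift clear and carry back to the mat.

Call:
{"method": "play_rows", "body": {
  "moves": [0,0,-0.2,0,0,0,0,0,-0.35,0,0,0,0,0,-0.4,0,0,0,0,0,-0.35,0,0,0,0.38,0,0,0,0,0,0.38,0,0,0,0,0,0.38,0,0,0,0,0,0.38,0,0,0,0,0,0.38,0,0,0,0,0,0,0,0,0,0,0]
}}

```text
time_s: 20.2
ee_pos: [471.1, 194.0, 146.6]
tool_rot: [-3.141, -0.0, 2.899]
force: [-0.1, -1.1, -1.8]
finger_gap: 0.252
```

Call:
{"method": "play_rows", "body": {
  "moves": [0,0,0,0,0,-0.68,0,0,0,0,0,-0.68,0,0,0,0,0,-0.68,0,0,0,0,0,-0.68,0,0,0,0,0,-0.68,0,0,0,0,0,-0.68,0,0,0,0,0,-0.68,0,0,0,0,0,0]
}}

```text
time_s: 21.2
ee_pos: [472.7, 193.6, 146.9]
tool_rot: [-3.141, 0.001, -2.971]
force: [0.5, -1.1, -1.7]
finger_gap: 0.248
```

Run:
```python
from h import *
s=sense();print({k:np.round(s[k],3).tolist() for k in("ee_pos","tool_rot","time_s","force","joint_positions")})
print(go([469.5,-184.8,145]))
```

```text
{'ee_pos': [472.721, 193.569, 146.859], 'tool_rot': [-3.141, 0.001, -2.971], 'time_s': 21.2, 'force': [0.507, -1.097, -1.689], 'joint_positions': [0.234, 0.037, 1.913, -0.0, 1.19, -1.508]}
[ 1.69  -9.307  0.046]
```

Call:
{"method": "play_rows", "body": {
  "moves": [0.154,-0.846,0,0,0,0,0.154,-0.846,0,0,0,0,0.154,-0.846,0,0,0,0,0.154,-0.846,0,0,0,0,0.154,-0.846,0,0,0,0,0.154,-0.846,0,0,0,0,0.154,-0.846,0,0,0,0,0.154,-0.846,0,0,0,0,0.154,-0.846,0,0,0,0,0.154,-0.846,0,0,0,0,0.154,-0.846,0,0,0,0,0,0,0,0,0,0]
}}

```text
time_s: 22.7
ee_pos: [469.3, -187.0, 147.0]
tool_rot: [-3.141, 0.001, -2.974]
force: [0.8, 0.3, -1.7]
finger_gap: 0.248
```

Call:
{"method": "play_rows", "body": {
  "moves": [0,0,0.5,0,0,0,0,0,0.7,0,0,0,0,0,0.7,0,0,0,0,0,0.5,0,0,0,0,0,0.3,0,0,0,0,0,0.2,0,0,0,0,0,0,0,0,0,0,0,0,0,0,0]
}}

```text
time_s: 23.7
ee_pos: [469.8, -185.0, 31.5]
tool_rot: [-3.141, 0.001, -2.97]
force: [-0.5, 0.5, -1.5]
finger_gap: 0.248
```

Run:
```python
from h import *
s=sense();print({k:np.round(s[k],3).tolist() for k in("ee_pos","tool_rot","time_s","force","moment")})
f=grab_frame("side");cv2.imwrite("pics/p6.png",crop(f,280,170,120,100,6))
```

```text
{'ee_pos': [469.774, -184.984, 31.513], 'tool_rot': [-3.141, 0.001, -2.97], 'time_s': 23.7, 'force': [-0.532, 0.455, -1.505], 'moment': [0.038, 0.008, 0.039]}
```

View pics/p6.png

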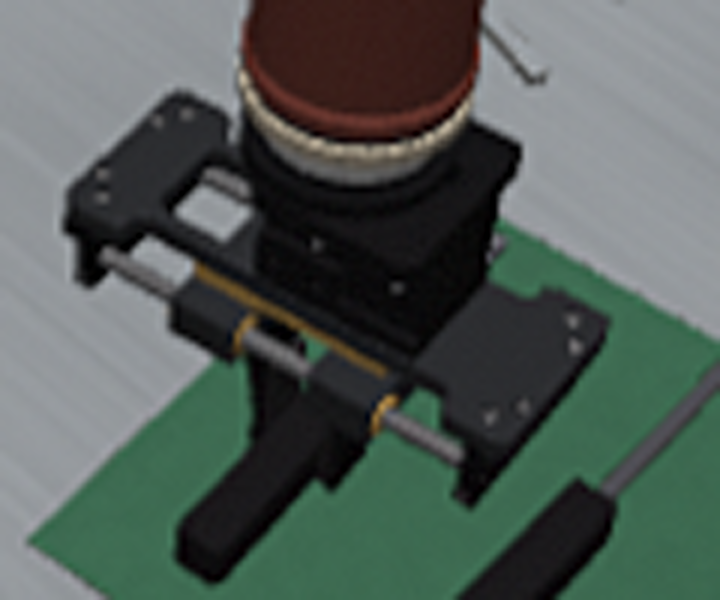

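The view shows the file about 6 mm above its old place and level, with the other file undisturbed. I'll lower until the force shows contact.

Call:
{"method": "play_rows", "body": {
  "moves": [0,0,0.06,0,0,0,0,0,0.04,0,0,0,0,0,0.04,0,0,0,0,0,0,0,0,0]
}}

```text
time_s: 24.25
ee_pos: [469.1, -184.7, 25.1]
tool_rot: [3.142, -0.0, -2.97]
force: [-0.9, -0.1, -1.3]
finger_gap: 0.248
```

Call:
{"method": "play_rows", "body": {
  "moves": [0,0,0.015,0,0,0,0,0,0.01,0,0,0,0,0,0,0,0,0]
}}

```text
time_s: 24.62
ee_pos: [469.1, -184.7, 25.0]
tool_rot: [3.141, -0.0, -2.97]
force: [-3.7, 2.8, 7.8]
finger_gap: 0.25
```

Contact (about 9 N). Open the fingers partway, then rise.

Call:
{"method": "play_rows", "body": {
  "moves": [0,0,0,0,0,0,0,0,0,0,0,0,0,0,0,0,0,0,0,0,0,0,0,0,0,0,0,0,0,0,0,0,0,0,0,0],
  "fingers": -0.1
}}

```text
time_s: 25.38
ee_pos: [469.1, -184.7, 24.1]
tool_rot: [3.142, -0.0, -2.97]
force: [0.3, 0.3, -0.6]
finger_gap: 0.548
```

Call:
{"method": "play_rows", "body": {
  "moves": [0,0,-0.2,0,0,0,0,0,-0.5,0,0,0,0,0,-0.9,0,0,0,0,0,-1,0,0,0,0,0,-1,0,0,0,1,0,-0.5,0,0,0,1,0,0,0,0,0,0.7,0.7,0,0,0,0,0.7,0.7,0,0,0,0,0,1,0,0,0,0,0,1,0,0,0,0,0,0.5,0,0,0,0]
}}

```text
time_s: 26.88
ee_pos: [308.1, -52.9, 188.6]
tool_rot: [-3.141, 0.001, -2.969]
force: [1.1, 0.9, 0.3]
finger_gap: 0.546
```

Call:
{"method": "play_rows", "body": {
  "moves": [0,1,0,0,0,0,0,1,0,0,0,0,0,1,0,0,0,0,0,0.6,0,0,0,0,0,0,0,0,0,0,0,0,0,0,0,0]
}}

```text
time_s: 27.62
ee_pos: [284.0, 87.2, 188.4]
tool_rot: [-3.141, 0.0, -2.969]
force: [-0.0, 0.1, -0.4]
finger_gap: 0.548
```

Run:
```python
from h import *
s=sense();print({k:np.round(s[k],3).tolist() for k in("ee_pos","time_s","force","finger_gap")})
t=grab_frame("top");f=grab_frame("side")
cv2.imwrite("pics/p7.png",np.hstack([crop(t,285,125,100,110,4),crop(f,285,190,100,110,4)]))
for q in (t,f):
 for l in("file_grip","file_tip","plate_edge"): print(l,[(round(d["p"],2),np.round(d["location"],1).tolist()) for d in tip_of(l,q)])
```

```text
{'ee_pos': [284.015, 87.176, 188.404], 'time_s': 27.625, 'force': [-0.045, 0.058, -0.369], 'finger_gap': 0.548}
file_grip [(0.89, [206.2, -414.5, 13.6]), (0.75, [472.2, -186.3, 16.1])]
file_tip [(0.83, [308.0, -324.5, 9.4]), (0.67, [602.7, -160.2, 11.7])]
plate_edge [(0.67, [591.3, 160.2, 90.8])]
file_grip [(0.96, [347.8, 199.3, 11.5]), (0.87, [203.3, -409.1, 12.4]), (0.84, [467.3, -184.9, 15.9])]
file_tip [(0.8, [312.9, -327.7, 12.3]), (0.65, [601.6, -160.2, 13.8]), (0.62, [328.9, 338.8, 11.4])]
plate_edge [(0.68, [594.5, 164.0, 87.2])]
```

View pics/p7.png

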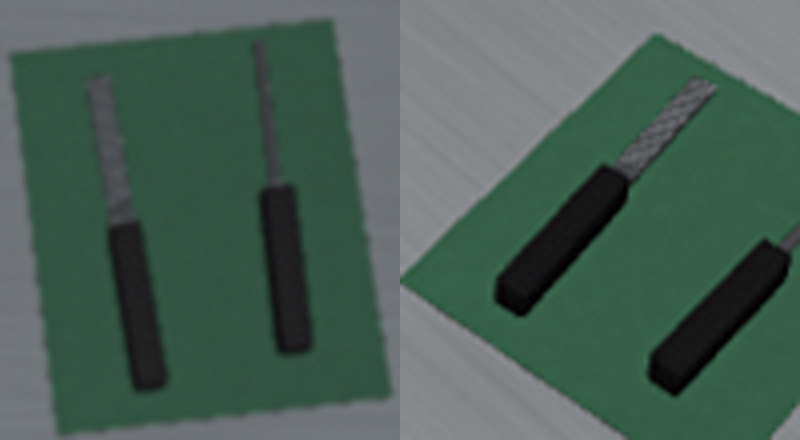

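The flat file lies flat on the mat, in its old place and the same way up. The plate is back at about 88 mm and the gripper is clear.

```bash
python3 -c "
from workcell import *
print(finish_job())"
```

```text
the job is handed in; nothing more can be done
None
```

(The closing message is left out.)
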